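# Weigh the pantry tins on the kitchen scale

## Robot

A 6-joint arm with a two-finger parallel gripper is mounted at the origin on the work surface. World frame = base frame: x ahead of the robot, y to its left, z up, the work surface at z = 0. Lengths are in mm, angles in rad, forces in N, time in s.
With the tool pointing down it reaches from about 350 to 875 mm from the base axis. Payload 4.2 kg.
Tool frame: the origin (TCP) lies midway between the tips of the shut fingers; the grasp point (between the pads) lies 19 mm behind it (arm.tcp_to_grasp is the distance from the TCP to the grasp point, in mm); z points along the fingers, y is the line along which they close (so a half turn about z gives the same grasp; the last joint's range is limited). The gripper opens to 85 mm and grips with 20 to 120 N. Pads are 22 mm wide; open, the fingers measure 114 mm over their backs; the gripper's body (76 mm by 85 mm) begins 54 mm behind the grasp point. The pads swing forward as they close: fully open they stand 13 mm farther back than shut.
Start: joints at [1.37, 0.385, 0.008, 0, -1.194, -0.259], TCP at [277.322, 560.082, 231.312] pointing down, gripper open.
Joint ranges: [-3.14, 3.14], [-1.21, 2.06], [-1.07, 1.41], [-3.16, 2.05], [-2.99, -0.16], [-3.1, 3.1]. Speed limits (rad/s): [2.79, 2.79, 3.14, 3.14, 3.14, 3.14].

## Interface

Orientations are given as a unit quaternion [x, y, z, w].
In Python, from bench import arm, get_image gives the robot as it stands.
- The arm moves only by the tool drive_tool, never from a script. Its argument "deltas" is a list of rows, each a list of 2 entries, a list of its own where there are three numbers: the shift along the tool's x, y, z in cm, then the turn, a rotation vector about the tool's x, y, z in degrees. In form: [[[x, y, z], [ax, ay, az]], ...]. A call has 1 to 12 rows; each row shifts and turns the commanded pose from where the row before left it, along the tool's axes as they then stand; what a row does not reach is not made up. A row lasts 1/10 s, in which the tool goes at most 50 mm and 8.59 degrees, less where a joint would pass 70% of its speed; a pose out of reach is approached as far as the arm can. A call with a gripper value outside its range is refused whole. "claw" is the finger opening in cm, from 0 to 8.54, set as the call begins (left out, the last holds). The fingers move at their own pace and stop on an object; the grip force is fixed at half the most. Time passes only in rows, so rows that do not move let the fingers close. It gives the time, the measured TCP pose, the force, the opening and the grip force at its end, in the units of the state.
- arm.read_state(): the state, without advancing time (a new reading comes with each control period).
- get_image(name): name is "side" or "top" or "wrist"; returns a dict with "img" (420x560x3 uint8, red, green, blue), "fx", "fy", "cx", "cy" (pixels), "eye" and "orientation" of the camera in the world; the wrist camera has in their place "mount" (4x4, takes a point from camera to tool coordinates, whose origin is the TCP and whose axes are the flange's). Camera axes: x right, y down, z forward; pixel columns grow to the right and rows downward; lengths in mm; the calibration is good to about 2 mm. A picture is of the moment at which its call begins: read the wrist's pose just before it. There is no depth.
- arm.job_done(): hands the job in; it is judged then, once.
The state is a dict: "clock": time; "joints": joint angles; "joint_vel": joint speeds; "joint_efforts": joint torques, N m; "position": TCP position; "ee_rot": TCP orientation; "contact_force": force on the tool from outside, world axes, zero at the start; "wrist_torque": the same for the moment, N m; "gripper_width": finger opening in mm; "grasp_force": force on a finger pad.
Only numpy, scipy, OpenCV 4.12 (cv2) and the standard library are available. Lean on these libraries where they do the work, as an engineer would, in place of code of your own. Each camera call takes 0.05 s, during which the arm holds its last target. There are 200 camera calls.

## Task

Weigh all the large green tins together: first move the wooden tamper off the scale and lay it along the middle of the wooden board; then, with the platform still empty, press the red (on) key and then the white (zero) key. Stack every large tin (two to four) flat, lid up, in one neat column on the middle of the platform, long sides along the platform's long side, let go, and then press the blue (hold) key and after it the green (save) key, always one key at a time and fully down. Leave the small look-alike tins and everything else where they are, and leave the column and the tamper in good order at the end.

Things in the scene. Friction and masses are not known exactly. Their poses are not given: they have to be found in the camera images.
- scale: kitchen scale, fixed, 160 x 180 x 20 mm: flat white base with a steel weighing platform 150 (its x) x 170 mm (its y, the long side); origin under its centre on the counter, z up
- pan (a point): centre of the weighing platform's top face, 20 mm above the counter (small black dot)
- console: the scale's grey wireless key console, fixed, 120 x 250 x 25 mm, with a dark screen strip on its far half and four round keys in a row along its long side (its y), 55 mm apart; the order of the colours differs each time; origin under its centre, z up
- key_red (a joint): travel of the red spring key (on), in m: 0 released, 0.006 fully down; about 4 N takes it fully down, and it counts as pressed beyond 0.004; it springs back
- key_red_top (a point): centre of the top face of the red key (on), a round cap 28 mm across in a black collar
- key_white (a joint): travel of the white spring key (zero), in m: 0 released, 0.006 fully down; about 4 N takes it fully down, and it counts as pressed beyond 0.004; it springs back
- key_white_top (a point): centre of the top face of the white key (zero), a round cap 28 mm across in a black collar
- key_blue (a joint): travel of the blue spring key (hold), in m: 0 released, 0.006 fully down; about 4 N takes it fully down, and it counts as pressed beyond 0.004; it springs back
- key_blue_top (a point): centre of the top face of the blue key (hold), a round cap 28 mm across in a black collar
- key_green (a joint): travel of the green spring key (save), in m: 0 released, 0.006 fully down; about 4 N takes it fully down, and it counts as pressed beyond 0.004; it springs back
- key_green_top (a point): centre of the top face of the green key (save), a round cap 28 mm across in a black collar
- tin1: large closed tin, green with a brass band and yellow lid panel, 68 (its x) x 104 (its y) x 32 mm high, 0.15 to 0.3 kg; origin at the centre of its underside, z up through the lid; may be absent
- tin2: large closed tin, green with a brass band and yellow lid panel, 68 (its x) x 104 (its y) x 32 mm high, 0.15 to 0.3 kg; origin at the centre of its underside, z up through the lid; may be absent
- tin3: large closed tin, green with a brass band and yellow lid panel, 68 (its x) x 104 (its y) x 32 mm high, 0.15 to 0.3 kg; origin at the centre of its underside, z up through the lid; may be absent
- tin4: large closed tin, green with a brass band and yellow lid panel, 68 (its x) x 104 (its y) x 32 mm high, 0.15 to 0.3 kg; origin at the centre of its underside, z up through the lid; may be absent
- small1: small look-alike tin, same colours and height, 48 (its x) x 76 (its y) x 32 mm high; origin at the centre of its underside; not to be used
- small2: small look-alike tin, same colours and height, 48 (its x) x 76 (its y) x 32 mm high; origin at the centre of its underside; not to be used
- tamper: wooden tamper lying on its side, 165 mm long along its y, ends 44 mm thick, waist 28 mm thick and 64 mm long; origin on the underside below the waist's middle; starts on the scale's platform; it may have rolled about its long axis
- tamper_mid (a point): middle of the tamper's waist on its long axis, the place to grip, 22 mm above what it lies on
- board: wooden board, fixed, 90 (its x) x 220 (its y) x 12 mm; origin under its centre
- mug: white enamel mug, 84 mm across, 85 mm high; bystander, origin at its underside
- jar1: clear half-litre jar with steel cap, 84 mm across, 125 mm high; bystander, origin at its underside
- jar2: clear half-litre jar with steel cap, 84 mm across, 125 mm high; bystander, origin at its underside
- opener: red plastic jar opener lying flat, 187 mm long along its y, 84 mm wide, 18 mm thick; bystander, origin at its underside
Things that resemble listed ones, but are neither listed nor needed, are in the scene too. There is more than one size of the tamper; the one meant has the size given above.

How it is judged:
By the outcome, as a careful person would: the job done as asked, in the order asked, and still so for the second after the job is handed in, with the robot touching nothing.
Of tin1, tin2, tin3, tin4 only 2 to 4 are there at a start; the rules pass over those that are not, and their reading is None.
At some moment in a run one of tamper may be knocked a few centimetres aside while the robot is not near it.
Once in a run the grip may slacken for a moment while it holds something.
It also fails if it takes over 210 s, if anything falls off the work surface, if the arm or the gripper's body presses on something with over 40 N, if the wrist force passes 120 N, or if a joint passes its speed limit or range.

## Working session

There is one attempt and no reset: what is moved stays moved. The work goes in short steps, Python scripts to look and compute and a tool call to move; the robot and the scene stay as the last step left them, time stands still between calls to the robot, and variables do not carry over. Pictures are saved under pics/ and viewed, at most 14 in all, crops included, and the job is handed in when it is done.

Besides the shell and the picture viewer there is one more tool, called in YAML: its name, and indented under it one key for each argument. drive_tool: Moves the arm, as the interface text tells. Its arguments: {"type":"object","properties":{"deltas":{"type":"array"},"claw":{"type":"number"}},"required":["deltas"]}

```bash
ls; mkdir -p pics; python3 - <<'E'
from bench import arm,get_image
import cv2
print(arm.read_state())
for n in("top","side"):
    d=get_image(n);cv2.imwrite(f"pics/{n}0.png",cv2.cvtColor(d["img"],cv2.COLOR_RGB2BGR))
    print(n,{k:v for k,v in d.items() if k!="img"})
d=get_image("wrist");cv2.imwrite("pics/w0.png",cv2.cvtColor(d["img"],cv2.COLOR_RGB2BGR));print({k:v for k,v in d.items() if k!="img"})
E
```

```text
pics
{'clock': 0.0, 'joints': array([ 1.36957989e+00,  3.85559143e-01,  6.59578196e-03, -4.88238240e-04,
       -1.19399409e+00, -2.58608971e-01]), 'joint_vel': array([-0.00018543,  0.00084433, -0.00038058, -0.0010343 ,  0.00219971,
        0.00143126]), 'joint_efforts': array([ 7.93078857e-05, -3.92288625e+01,  1.88390905e+01,  4.18587148e+00,
       -4.71942229e-03, -2.89868396e-08]), 'position': array([277.0890936 , 559.55666673, 230.20986257]), 'ee_rot': array([ 9.73665169e-01, -2.27980086e-01, -1.95798697e-04,  1.08662879e-03]), 'contact_force': array([-0.08953914,  0.15769483, -0.10937452]), 'wrist_torque': array([ 0.01589054, -0.02792111,  0.03521448]), 'grasp_force': 0.0, 'gripper_width': 85.68919976673207}
top {'fx': 441.36858612510554, 'fy': 441.36858612510554, 'cx': 278.5457792658599, 'cy': 206.63839250032768, 'eye': array([ 279.98248997,   30.23652875, 1499.70575517]), 'orientation': array([ 0.70730203, -0.7039789 ,  0.04799573, -0.04282465])}
side {'fx': 435.51544754840603, 'fy': 435.51544754840603, 'cx': 283.10333261354623, 'cy': 210.06635863335953, 'eye': array([ 191.40467264, -864.80291685,  756.17206093]), 'orientation': array([ 0.88395807, -0.12807234,  0.07825324, -0.4428228 ])}
{'fx': 333.1758497740139, 'fy': 333.1758497740139, 'cx': 273.3551539750685, 'cy': 213.20801946204463, 'mount': array([[-1.47893310e-04, -9.59184579e-01, -2.82780696e-01,
         7.20139519e+01],
       [ 9.99999956e-01, -6.87448075e-05, -2.89815906e-04,
        -1.27781413e-01],
       [ 2.58547243e-04, -2.82780727e-01,  9.59184546e-01,
        -1.41567149e+02],
       [ 0.00000000e+00,  0.00000000e+00,  0.00000000e+00,
         1.00000000e+00]])}
```

View pics/top0.png

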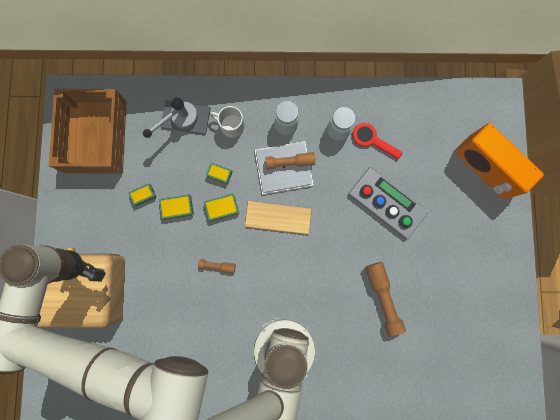

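View pics/side0.png

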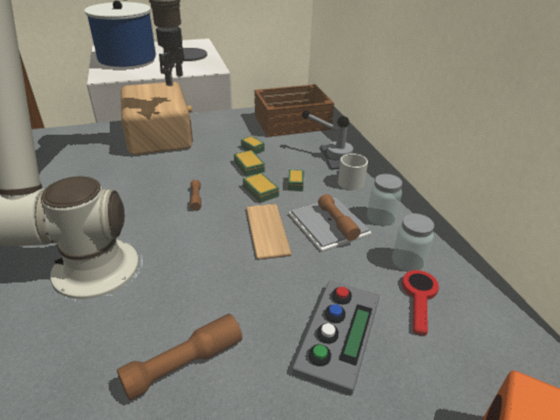

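The top view shows two large tins, at about (176,207) and (221,207), and small ones at (142,195) and (219,174). The tamper is on the scale at (290,160), the board at (278,218), and the keys run red (367,191), blue (380,201), white (393,211), green (406,221). The side view agrees with this. The brown decoys at (217,267) and (385,300) are the wrong size.

```bash
cat > h.py <<'E'
from bench import arm,get_image
import cv2,numpy as np
from scipy.spatial.transform import Rotation as R
def cam(n):
    s=arm.read_state(); d=get_image(n)
    if n=="wrist":
        T=np.eye(4);T[:3,:3]=R.from_quat(s["ee_rot"]).as_matrix();T[:3,3]=s["position"]
        M=T@d["mount"];d["eye"]=M[:3,3];d["Rm"]=M[:3,:3]
    else: d["Rm"]=R.from_quat(d["orientation"]).as_matrix()
    d["hsv"]=cv2.cvtColor(d["img"],cv2.COLOR_RGB2HSV);return d
def save(d,f): cv2.imwrite("pics/"+f,cv2.cvtColor(d["img"],cv2.COLOR_RGB2BGR))
def cast(d,uv,z):
    uv=np.atleast_2d(uv).astype(float)
    r=np.c_[(uv[:,0]-d["cx"])/d["fx"],(uv[:,1]-d["cy"])/d["fy"],np.ones(len(uv))]@d["Rm"].T
    return (d["eye"]+r*((z-d["eye"][2])/r[:,2])[:,None])[:,:2]
def blobs(d,lo,hi,z,amin=40):
    m=cv2.inRange(d["hsv"],np.array(lo),np.array(hi))
    out=[]
    for c in cv2.findContours(m,cv2.RETR_EXTERNAL,cv2.CHAIN_APPROX_NONE)[0]:
        if cv2.contourArea(c)<amin: continue
        p=cast(d,c[:,0]+0.0,z).astype(np.float32)
        (x,y),(w,h),a=cv2.minAreaRect(p)
        if w>h: w,h,a=h,w,a+90   # h=long side; long axis direction = a+90
        o=c[:,0].mean(0)
        out.append((o.round().astype(int).tolist(),round(x,1),round(y,1),round(w,1),round(h,1),round((a+90)%180,1)))
    return out  # px, centre, short, long, world angle deg of long axis
def go(x,y,z,longang=None):
    """tool-frame shift (cm) to TCP target; yaw so that tool y closes along longang (deg), tool down"""
    s=arm.read_state();Rm=R.from_quat(s["ee_rot"]).as_matrix()
    v=Rm.T@(np.array([x,y,z])-s["position"])/10
    out="shift cm %s"%v.round(2)
    cur=np.degrees(np.arctan2(Rm[1,1],Rm[0,1]))
    if longang is not None:
        dw=(longang-cur+90)%180-90
        out+=" yaw about tool z %.1f or %.1f (j6 now %.2f)"%(-dw,-dw+np.sign(dw)*180,s["joints"][5])
    tilt=(Rm.T@np.cross(Rm[:,2],[0,0,-1]))*57.3
    print(out,"toolY ang %.1f"%cur,"tilt fix",tilt.round(2),"clk %.1f"%s["clock"])
E
python3 - <<'E'
from h import *
for n in("top","side"):
    d=cam(n)
    print(n)
    for k,lo,hi,z in(("yellow",(20,150,120),(32,255,255),32),("red",(172,150,90),(180,255,255),31),("blue",(105,140,90),(125,255,255),31),("green",(55,130,70),(80,255,255),31),("tamper",(5,120,50),(14,230,180),42),("board",(12,60,150),(20,150,255),12),("white",(0,0,200),(180,25,255),31),):
        for b in blobs(d,lo,hi,z): print(k,b)
E
```

```text
top
yellow ([221, 207], 468.7, 213.4, 55.8, 92.7, 106.4)
yellow ([175, 206], 469.3, 366.8, 55.2, 92.2, 99.9)
yellow ([141, 194], 510.3, 483.2, 35.6, 63.9, 114.9)
yellow ([218, 172], 586.4, 224.1, 35.7, 63.4, 70.1)
blue ([380, 200], 492.5, -321.7, 23.8, 27.0, 90.3)
green ([407, 221], 425.3, -408.8, 23.5, 23.7, 90.3)
tamper ([386, 299], 169.0, -330.9, 51.3, 232.4, 17.6)
tamper ([217, 266], 273.2, 223.4, 26.0, 117.3, 81.2)
tamper ([292, 160], 627.6, -17.8, 35.7, 163.4, 95.8)
tamper ([490, 167], 608.6, -682.7, 145.9, 263.3, 25.3)
tamper ([73, 113], 789.1, 724.9, 40.7, 45.8, 16.9)
tamper ([109, 115], 771.7, 587.7, 114.6, 197.7, 28.4)
tamper ([71, 135], 727.2, 697.9, 192.1, 290.6, 0.4)
board ([398, 328], 72.5, -374.3, 34.6, 37.2, 12.9)
board ([97, 315], 113.7, 619.4, 77.1, 84.6, 90.2)
board ([551, 314], 121.0, -882.4, 56.7, 136.7, 175.8)
board ([389, 307], 139.8, -347.7, 19.9, 101.7, 15.8)
board ([52, 302], 146.8, 758.1, 78.2, 159.9, 168.8)
board ([539, 306], 146.8, -847.2, 9.3, 185.3, 0.1)
board ([228, 267], 268.8, 188.6, 16.8, 38.5, 80.9)
board ([380, 275], 242.4, -321.4, 30.9, 80.6, 16.
[... 923 characters left out ...]
2.1, 24.1, 2.1)
tamper ([505, 396], 712.0, -575.8, 20.6, 112.3, 42.9)
tamper ([180, 355], 177.1, -331.4, 63.3, 234.9, 17.5)
tamper ([338, 213], 634.9, 4.8, 31.0, 167.9, 96.3)
tamper ([196, 192], 274.2, 204.9, 22.3, 111.2, 81.6)
tamper ([275, 103], 704.1, 812.6, 146.9, 217.2, 89.9)
tamper ([30, 97], -293.1, 1131.1, 33.9, 766.1, 102.6)
board ([268, 231], 439.8, 20.6, 88.4, 221.5, 83.5)
board ([134, 113], 120.7, 872.3, 83.4, 116.5, 89.2)
board ([159, 99], 211.9, 1001.2, 257.3, 403.0, 94.7)
white ([328, 329], 467.2, -350.1, 22.7, 23.2, 163.9)
white ([131, 70], 113.5, 1492.9, 344.1, 609.2, 85.9)
white ([201, 58], 490.7, 1493.3, 215.9, 614.0, 85.0)
white ([117, 9], 71.4, 2687.8, 408.1, 432.4, 8.4)
```

```bash
python3 -c "
from h import *
go(600,0,230,5.7)"
```

```text
shift cm [53.77 35.84  0.12] yaw about tool z 58.0 or -122.0 (j6 now -0.26) toolY ang -116.3 tilt fix [ 0.06 -0.   -0.  ] clk 0.2
```

drive_tool:
  deltas:
    - [[4,2.7,0],[0,0,0]]
    - [[4,2.7,0],[0,0,0]]
    - [[4,2.7,0],[0,0,0]]
    - [[4,2.7,0],[0,0,0]]
    - [[4,2.7,0],[0,0,0]]
    - [[4,2.7,0],[0,0,0]]
    - [[4,2.7,0],[0,0,0]]
    - [[4,2.7,0],[0,0,0]]
    - [[4,2.7,0],[0,0,0]]
    - [[4,2.7,0],[0,0,0]]
    - [[4,2.7,0],[0,0,0]]
    - [[4,2.7,0],[0,0,0]]

```text
clock: 1.45
position: [564.3, 54.9, 231.4]
ee_rot: [0.974, -0.228, 0.0, -0.0]
contact_force: [0.7, -0.1, 0.2]
gripper_width: 85.7
grasp_force: 0.0
```

drive_tool:
  deltas:
    - [[5,3.3,0],[0,0,0]]
    - [[0,0,0],[0,0,8.5]]
    - [[0,0,0],[0,0,8.5]]
    - [[0,0,0],[0,0,8.5]]
    - [[0,0,0],[0,0,8.5]]
    - [[0,0,0],[0,0,8.5]]
    - [[0,0,0],[0,0,8.5]]
    - [[0,0,0],[0,0,7]]
    - [[0,0,0],[0,0,0]]
    - [[0,0,0],[0,0,0]]

```text
clock: 2.45
position: [588.8, 13.5, 231.2]
ee_rot: [0.742, -0.67, -0.0, 0.0]
contact_force: [-0.5, -0.0, 0.1]
gripper_width: 85.2
grasp_force: 0.0
```

```bash
python3 - <<'E'
from h import *
s=arm.read_state();print(s["position"],s["joints"],s["contact_force"])
d=cam("wrist");save(d,"w1.png")
for k,lo,hi,z in(("tamper",(5,120,50),(14,230,180),42),("board",(12,60,150),(20,150,255),12)):
    for b in blobs(d,lo,hi,z,300): print(k,b)
d=cam("top");save(d,"top1.png")
for b in blobs(d,(20,150,120),(32,255,255),32): print(b)
E
```

```text
[588.80247504  13.53683895 231.21994832] [ 2.97741475e-01  3.23718317e-01 -8.39573802e-02 -3.32298157e-05
 -1.16329945e+00 -1.96390110e-01] [-0.5376885  -0.02082818  0.12979468]
tamper ([235, 148], 629.1, -14.5, 41.8, 172.4, 95.8)
board ([235, 209], 629.6, 41.0, 26.5, 85.5, 93.3)
board ([411, 175], 439.6, -1.0, 89.5, 171.3, 83.7)
([209, 210], 457.2, 252.5, 14.3, 55.6, 10.7)
([175, 206], 469.3, 366.8, 55.2, 92.2, 99.9)
([141, 194], 510.3, 483.2, 35.6, 63.9, 114.9)
```

View pics/w1.png

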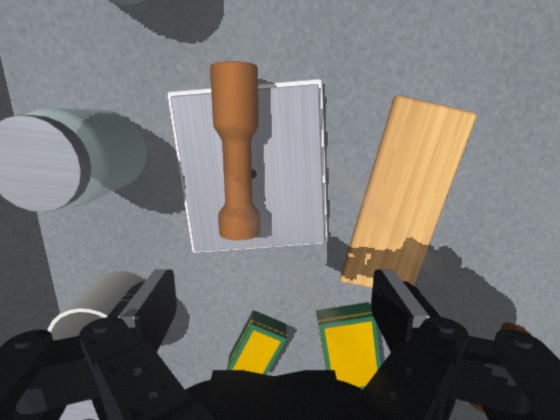

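View pics/top1.png

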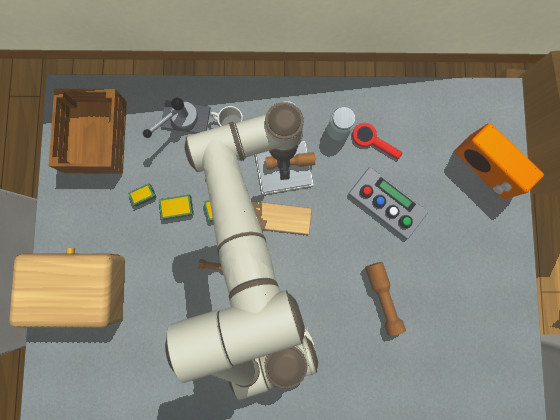

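The wrist view shows the tamper waist near (237,172), the pan dot at (253,174), and platform corners near (169,94), (321,81), (326,243) and (193,251). The second top view, with the arm out of the way, confirms that there are only two large tins.

```bash
python3 - <<'E'
from h import *
d=dict(cam("wrist"))
g=cv2.cvtColor(d["img"],cv2.COLOR_RGB2GRAY)
# pan dot
m=(g[150:200,215:285]<60).astype(np.uint8);n,l,st,c=cv2.connectedComponentsWithStats(m)
for i in range(1,n): print("dot",c[i]+[215,150],st[i,4],cast(d,c[i]+[215,150],20))
# tamper rows profile
t=cv2.inRange(d["hsv"],np.array((3,110,30)),np.array((18,255,255)))[:,195:275]
for r in range(60,244,8):
    x=np.where(t[r])[0]
    if len(x): print(r,x[0]+195,x[-1]+195,cast(d,(x.mean()+195,r),42).round(1),len(x))
print(cast(d,[(169,94),(321,81),(326,243),(193,251)],20))
print(cast(d,[(397,96),(475,113),(342,280)],12))
dt=cam("top")
for k,lo,hi in(("red",(172,150,90),(180,255,255)),("red0",(0,150,90),(4,255,255)),("blue",(105,140,90),(125,255,255)),("green",(55,130,70),(80,255,255)),("white",(0,0,180),(180,40,255))):
    for b in blobs(dt,lo,hi,31,25): 
        if b[2]<-200: print(k,b)
E
```

```text
dot [252.79411765 173.5       ] 34 [[612.09060497   3.95109623]]
68 210 255 [[637.7 -95.2]] 46
76 211 255 [[636.8 -88.4]] 45
84 211 256 [[635.9 -81.6]] 46
92 212 256 [[634.9 -74.7]] 45
100 213 256 [[634.  -67.6]] 44
108 213 256 [[633.5 -60.5]] 44
116 213 256 [[633.  -53.2]] 44
124 214 256 [[632.  -45.9]] 43
132 218 253 [[631.1 -38.5]] 36
140 223 249 [[630.1 -31. ]] 27
148 223 249 [[629.5 -23.3]] 27
156 224 249 [[628.5 -15.6]] 26
164 224 249 [[628.   -7.8]] 26
172 225 250 [[6.264e+02 1.000e-01]] 26
180 225 250 [[625.8   8.2]] 26
188 225 250 [[625.3  16.4]] 26
196 226 250 [[624.2  24.6]] 25
204 225 248 [[625.1  33.2]] 24
212 220 250 [[626.1  41.9]] 31
220 219 253 [[624.5  50.5]] 35
228 220 254 [[622.8  59.2]] 35
236 222 253 [[621.7  68. ]] 32
[[701.99000559 -67.37902046]
 [552.64457744 -94.58284755]
 [522.91700977  74.75385642]
 [672.69556967  99.71776723]]
[[472.3270805  -89.00267516]
 [388.48946842 -80.70936329]
 [495.27423851 122.94426064]]
red0 ([367, 190], 526.4, -276.9, 23.7, 24.2, 178.8)
red0 ([375, 141], 688.0, -309.6, 80.8, 179.9, 46.8)
blue ([380, 200], 492.5, -321.7, 23.8, 27.0, 90.3)
green ([406, 221], 425.3, -408.8, 23.5, 23.7, 90.3)
white ([393, 210], 458.8, -366.2, 23.5, 23.9, 178.4)
white ([344, 117], 782.9, -203.0, 71.4, 72.8, 90.4)
```

```bash
python3 -c "
from h import *
go(626.5,0,26,5.8)"
```

```text
shift cm [ 1.72 -3.61 20.53] yaw about tool z -0.1 or 179.9 (j6 now -0.20) toolY ang -174.3 tilt fix [ 0. -0. -0.] clk 2.6
```

drive_tool:
  deltas:
    - [[0.86,-1.8,0],[0,0,0]]
    - [[0.86,-1.8,0],[0,0,0]]
    - [[0,0,4],[0,0,0]]
    - [[0,0,4],[0,0,0]]
    - [[0,0,4],[0,0,0]]
    - [[0,0,4],[0,0,0]]
    - [[0,0,3],[0,0,0]]
    - [[0,0,1.5],[0,0,0]]
    - [[0,0,0],[0,0,0]]
    - [[0,0,0],[0,0,0]]

```text
clock: 3.65
position: [627.0, -0.0, 26.7]
ee_rot: [0.741, -0.671, 0.0, -0.0]
contact_force: [0.7, 0.0, 0.1]
gripper_width: 85.2
grasp_force: 0.0
```

drive_tool:
  deltas:
    - [[0,0,0],[0,0,0]]
    - [[0,0,0],[0,0,0]]
    - [[0,0,0],[0,0,0]]
    - [[0,0,0],[0,0,0]]
    - [[0,0,0],[0,0,0]]
    - [[0,0,0],[0,0,0]]
    - [[0,0,0],[0,0,0]]
    - [[0,0,0],[0,0,0]]
  claw: 1.5

```text
clock: 4.45
position: [627.1, 0.1, 27.2]
ee_rot: [0.741, -0.671, 0.001, -0.001]
contact_force: [-0.3, 1.3, 5.1]
gripper_width: 27.2
grasp_force: 60.2
```

drive_tool:
  deltas:
    - [[0,0,-2],[0,0,0]]
    - [[0,0,-3],[0,0,0]]
    - [[0,0,-3],[0,0,0]]
    - [[0,0,0],[0,0,0]]
    - [[0,0,0],[0,0,0]]

```text
clock: 4.95
position: [625.8, -0.0, 106.0]
ee_rot: [0.741, -0.672, -0.0, -0.0]
contact_force: [-0.2, -0.4, -1.2]
gripper_width: 27.0
grasp_force: 59.7
```

```bash
python3 -c "
from h import *
go(440,21,107,-6.5)"
```

```text
shift cm [-3.91 18.28 -0.09] yaw about tool z 12.1 or -167.9 (j6 now -0.16) toolY ang -174.4 tilt fix [0.03 0.04 0.  ] clk 5.0
```

drive_tool:
  deltas:
    - [[-0.65,3.05,0],[0,0,0]]
    - [[-0.65,3.05,0],[0,0,0]]
    - [[-0.65,3.05,0],[0,0,0]]
    - [[-0.65,3.05,0],[0,0,0]]
    - [[-0.65,3.05,0],[0,0,0]]
    - [[-0.66,3.05,0],[0,0,0]]
    - [[0,0,0],[0,0,6]]
    - [[0,0,0],[0,0,6.1]]
    - [[0,0,0],[0,0,0]]
    - [[0,0,0],[0,0,0]]

```text
clock: 5.95
position: [439.6, 20.5, 105.3]
ee_rot: [-0.667, 0.745, 0.001, -0.001]
contact_force: [0.6, 0.5, -0.3]
gripper_width: 27.6
grasp_force: 59.7
```

```bash
python3 - <<'E'
from h import *
s=arm.read_state();print(s["position"],s["gripper_width"])
go(440,21,20,-6.5)
d=cam("wrist");save(d,"w2.png")
for n in("top","side"):
    d=cam(n);m=[b for b in blobs(d,(5,120,50),(14,230,180),s["position"][2]+15,100)]
    print(n,[b for b in m if abs(b[1]-440)<150])
E
```

```text
[439.62000675  20.53822995 105.28692235] 27.62064293725137
shift cm [-0.06 -0.05  8.53] yaw about tool z 0.2 or -179.8 (j6 now -0.53) toolY ang 173.7 tilt fix [ 0.13 -0.06 -0.  ] clk 6.0
top [([301, 216], 430.5, -47.6, 36.0, 62.5, 83.9)]
side [([270, 204], 438.5, -14.4, 36.1, 94.0, 83.2)]
```

View pics/w2.png

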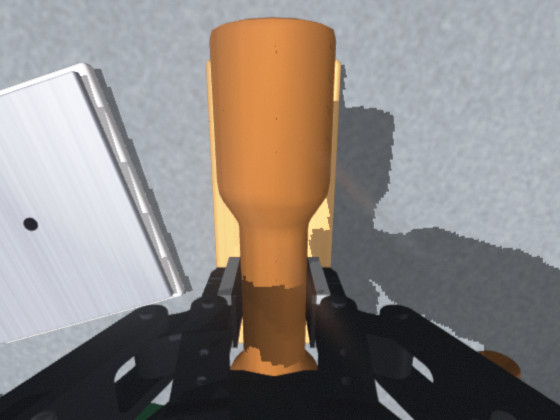

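The tamper is held across the waist, aligned with the board and centred on it: board edges at columns 208–343, tamper at 210–336. I'm lowering it now.

drive_tool:
  deltas:
    - [[0,0,3],[0,0,0]]
    - [[0,0,3],[0,0,0]]
    - [[0,0,1.5],[0,0,0]]
    - [[0,0,0.6],[0,0,0]]
    - [[0,0,0.4],[0,0,0]]
    - [[0,0,0],[0,0,0]]
    - [[0,0,0],[0,0,0]]

```text
clock: 6.8
position: [441.1, 21.1, 22.0]
ee_rot: [-0.666, 0.746, -0.0, 0.001]
contact_force: [-0.2, 0.1, -1.0]
gripper_width: 26.8
grasp_force: 59.7
```

drive_tool:
  deltas:
    - [[0,0,0.15],[0,0,0]]
    - [[0,0,0.1],[0,0,0]]
    - [[0,0,0],[0,0,0]]
    - [[0,0,0],[0,0,0]]

```text
clock: 7.2
position: [440.8, 21.0, 19.2]
ee_rot: [-0.666, 0.746, -0.0, 0.0]
contact_force: [-0.1, 0.6, 1.7]
gripper_width: 27.6
grasp_force: 60.0
```

drive_tool:
  deltas:
    - [[0,0,0],[0,0,0]]
    - [[0,0,0],[0,0,0]]
    - [[0,0,0],[0,0,0]]
    - [[0,0,0],[0,0,0]]
    - [[0,0,0],[0,0,0]]
    - [[0,0,-2],[0,0,0]]
    - [[0,0,-4],[0,0,0]]
    - [[0,0,-4],[0,0,0]]
    - [[0,0,-4],[0,0,0]]
    - [[0,0,-4],[0,0,0]]
    - [[0,0,0],[0,0,0]]
  claw: 7

```text
clock: 8.3
position: [443.8, 21.7, 204.5]
ee_rot: [-0.667, 0.745, -0.003, 0.006]
contact_force: [-0.0, -0.2, -0.2]
gripper_width: 70.4
grasp_force: 0.0
```

```bash
python3 - <<'E'
from h import *
d=cam("wrist");save(d,"w3.png")
for b in blobs(d,(3,120,30),(14,255,255),34,300): print(b)
d=cam("side")
for b in blobs(d,(5,120,50),(14,230,180),34,300): print("side",b)
p=np.array([(527,-277),(492.5,-321.7),(458.8,-366.2),(425.3,-408.8)])
go(528,-275,120)
E
```

```text
([446, 310], 277.9, 170.0, 33.8, 44.7, 83.0)
([279, 167], 438.9, 7.7, 43.3, 173.2, 84.0)
side ([505, 396], 716.1, -572.9, 19.4, 112.3, 44.2)
side ([180, 354], 176.3, -323.6, 60.3, 237.6, 17.5)
side ([269, 223], 445.2, 27.1, 34.4, 170.7, 83.2)
side ([7, 82], -439.9, 1583.9, 80.1, 1647.6, 100.1)
shift cm [ 28.44 -12.02   7.92] toolY ang 173.5 tilt fix [-0.09  0.09 -0.  ] clk 8.4
```

View pics/w3.png

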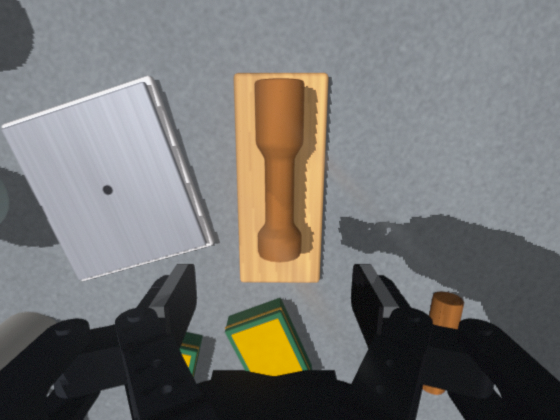

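The tamper lies centred and aligned on the board, at rows 78–262 against the board's 72–282. Next I move over the console with the fingers shut.

drive_tool:
  deltas:
    - [[3.2,-0.5,0],[0,0,0]]
    - [[3.2,-0.5,0],[0,0,0]]
    - [[3.2,-0.5,0],[0,0,0]]
    - [[3.2,-0.5,0],[0,0,0]]
    - [[3.2,-0.5,0],[0,0,0]]
    - [[3.2,-0.5,0],[0,0,0]]
    - [[3.2,-0.5,0],[0,0,0]]
    - [[3.2,-0.5,0],[0,0,0]]
    - [[3,-0.5,0],[0,0,0]]
    - [[0,0,0],[0,0,0]]
    - [[0,0,0],[0,0,0]]
  claw: 0

```text
clock: 9.5
position: [451.9, -268.4, 196.7]
ee_rot: [-0.666, 0.746, 0.002, -0.001]
contact_force: [0.3, 0.1, 0.8]
gripper_width: -0.1
grasp_force: 0.0
```

```bash
cat > keys.py <<'E'
from h import *
d=cam("wrist");save(d,"w4.png")
for k,lo,hi in(("red",(172,150,90),(180,255,255)),("red0",(0,150,90),(4,255,255)),("blue",(105,140,60),(125,255,255)),("green",(55,130,70),(80,255,255)),("white",(0,0,190),(180,40,255))):
    for b in blobs(d,lo,hi,31,200): print(k,b)
s=arm.read_state();print(s["position"],s["gripper_width"])
E
python3 keys.py
```

```text
red0 ([188, 200], 532.9, -271.5, 27.0, 27.9, 113.8)
red0 ([23, 165], 677.7, -316.7, 43.3, 174.6, 70.3)
blue ([218, 148], 496.9, -316.9, 28.0, 28.2, 171.5)
green ([285, 28], 425.7, -406.5, 28.6, 28.7, 131.4)
white ([250, 91], 461.5, -361.9, 26.9, 27.0, 173.5)
[ 452.10670204 -267.90281425  197.18457939] 0.35745365356052294
```

View pics/w4.png

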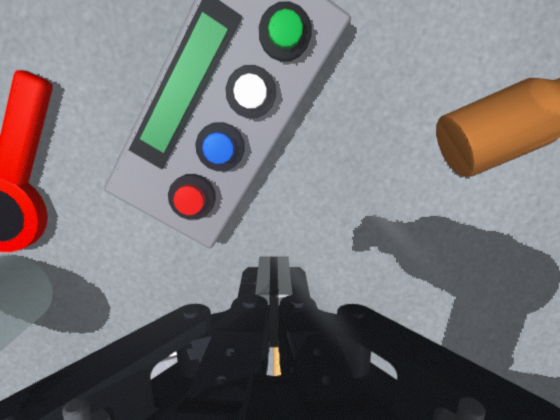

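The wrist view shows the keys at red (188,200), blue (218,148), white (250,91) and green (285,28). Their spacing comes out at 57 mm rather than 55, so I'll triangulate the cap height.

```bash
python3 - <<'E'
from h import *
D={n:cam(n) for n in("top","side","wrist")}
C={"red":((0,150,90),(4,255,255)),"blue":((105,140,60),(125,255,255)),"green":((55,130,70),(80,255,255)),"white":((0,0,180),(180,40,255))}
ref=dict(red=(530,-273),blue=(495,-319),green=(426,-406),white=(460,-363))
for k,(lo,hi) in C.items():
    for use in(("top","side"),("top","side","wrist")):
        A=[];B=[]
        for n in use:
            b=[b for b in blobs(D[n],lo,hi,31,15) if np.hypot(b[1]-ref[k][0],b[2]-ref[k][1])<35 and b[4]<40]
            if not b: print(k,n,"none");continue
            d=D[n];e=np.array(d["eye"]);t=np.array([b[0][1],b[0][2],31])if 0 else np.array([b[0][1],b[0][2],31.]);t=np.array([*b[0][1:3],31.])  if 0 else np.array([b[0][1] if 0 else b[0][0],0,0])
            t=np.array([b[0][0],b[0][1]]);p=np.array([b[0][0],b[0][1]]);q=np.array([b[0][0],b[0][1]])
            w=np.array([b[0],])[0]
            P=np.array([b[0]]) ; g=np.array([b[0]])
            X=np.array([b[1] for b in b][:1]+[b[2] for b in b][:1]+[31.]) if 0 else np.array([b[0] and b[1],0,0]) if 0 else None
            x=np.array([b[0][0]]);c=b[0]
            v=np.array([c[1],c[2],31.])-e;v/=np.linalg.norm(v);M=np.eye(3)-np.outer(v,v);A.append(M);B.append(M@e)
        print(k,use,np.linalg.lstsq(np.vstack(A),np.hstack(B),rcond=None)[0].round(1))
go(530,-276,60)
E
```

```text
red top noneTraceback (most recent call last):
  File "<stdin>", line 11, in <module>
ValueError: setting an array element with a sequence. The requested array has an inhomogeneous shape after 1 dimensions. The detected shape was (3,) + inhomogeneous part.
```

```bash
python3 - <<'E'
from h import *
D={n:cam(n) for n in("top","side","wrist")}
C={"red":((0,150,90),(4,255,255),(530,-273)),"blue":((105,140,60),(125,255,255),(495,-319)),"green":((55,130,70),(80,255,255),(426,-406)),"white":((0,0,180),(180,40,255),(460,-363))}
for k,(lo,hi,ref) in C.items():
    A=[];B=[];names=[]
    for n,d in D.items():
        c=[b for b in blobs(d,lo,hi,31,15) if np.hypot(b[1]-ref[0],b[2]-ref[1])<35 and b[4]<40]
        if not c: continue
        names.append((n,c[0][1:5]));e=np.array(d["eye"])
        v=np.array([c[0][1],c[0][2],31.])-e;v/=np.linalg.norm(v)
        M=np.eye(3)-np.outer(v,v);A.append(M);B.append(M@e)
    print(k,names,np.linalg.lstsq(np.vstack(A),np.hstack(B),rcond=None)[0].round(1) if len(A)>1 else "")
go(530,-276,60)
E
```

```text
red [('side', (535.9, -263.9, 25.1, 27.0)), ('wrist', (532.8, -271.6, 27.1, 27.2))] [ 529.5 -274.5   43.8]
blue [('side', (500.8, -306.8, 24.6, 28.5)), ('wrist', (496.6, -316.8, 28.2, 28.9))] [ 494.4 -317.9   45.5]
green [('top', (425.3, -408.8, 23.5, 23.7)), ('side', (431.5, -392.9, 21.5, 21.8)), ('wrist', (425.6, -406.6, 28.3, 29.0))] [ 425.5 -403.5   47.1]
white [('side', (467.1, -349.6, 25.7, 26.5)), ('wrist', (461.5, -361.9, 27.1, 27.9))] [ 460.9 -360.8   46.9]
shift cm [-0.02 -7.73 13.9 ] toolY ang 173.6 tilt fix [-0.01  0.    0.  ] clk 9.8
```

drive_tool:
  deltas:
    - [[0,-3.8,3],[0,0,0]]
    - [[0,-3.9,3],[0,0,0]]
    - [[-0.2,0,4],[0,0,0]]
    - [[0,0,3],[0,0,0]]
    - [[0,0,0.6],[0,0,0]]
    - [[0,0,0],[0,0,0]]
    - [[0,0,0],[0,0,0]]

```text
clock: 10.55
position: [531.1, -275.4, 64.8]
ee_rot: [-0.667, 0.745, -0.002, 0.001]
contact_force: [0.0, -0.4, 0.1]
gripper_width: 0.1
grasp_force: 0.0
```

drive_tool:
  deltas:
    - [[0,0,0.5],[0,0,0]]
    - [[0,0,0.5],[0,0,0]]
    - [[0,0,0],[0,0,0]]
    - [[0,0,0],[0,0,0]]

```text
clock: 10.95
position: [529.8, -275.1, 53.1]
ee_rot: [-0.666, 0.746, -0.0, 0.0]
contact_force: [0.5, -0.7, -0.9]
gripper_width: -0.0
grasp_force: 0.0
```

drive_tool:
  deltas:
    - [[0,0,0.4],[0,0,0]]
    - [[0,0,0.4],[0,0,0]]
    - [[0,0,0],[0,0,0]]

```text
clock: 11.25
position: [530.0, -275.2, 44.6]
ee_rot: [-0.666, 0.746, -0.0, 0.0]
contact_force: [-0.1, 0.8, 2.6]
gripper_width: 0.2
grasp_force: 1.1
```

drive_tool:
  deltas:
    - [[0,0,0.3],[0,0,0]]
    - [[0,0,0],[0,0,0]]
    - [[0,0,0],[0,0,0]]

```text
clock: 11.55
position: [530.1, -275.2, 42.1]
ee_rot: [-0.666, 0.746, -0.0, 0.0]
contact_force: [1.4, -0.0, 1.9]
gripper_width: 0.2
grasp_force: 1.7
```

drive_tool:
  deltas:
    - [[0,0,0.3],[0,0,0]]
    - [[0,0,0],[0,0,0]]
    - [[0,0,0],[0,0,0]]

```text
clock: 11.85
position: [530.2, -275.2, 40.9]
ee_rot: [-0.667, 0.745, -0.001, 0.0]
contact_force: [-2.9, 2.3, 12.9]
gripper_width: 0.3
grasp_force: 6.5
```

Red is fully down: contact came at z≈47 and it bottomed at 41 with 13 N. White is next.

drive_tool:
  deltas:
    - [[0,0,-2.5],[0,0,0]]
    - [[0,0,-1],[0,0,0]]
    - [[3.1,1.98,0],[0,0,0]]
    - [[3.1,1.98,0],[0,0,0]]
    - [[3.1,1.98,0],[0,0,0]]
    - [[0,0,1],[0,0,0]]
    - [[0,0,1],[0,0,0]]
    - [[0,0,0],[0,0,0]]
    - [[0,0,0],[0,0,0]]

```text
clock: 12.75
position: [460.7, -360.0, 53.1]
ee_rot: [-0.667, 0.745, 0.001, -0.0]
contact_force: [0.2, -0.2, 0.2]
gripper_width: 0.0
grasp_force: 0.0
```

drive_tool:
  deltas:
    - [[0,0,0.4],[0,0,0]]
    - [[0,0,0.4],[0,0,0]]
    - [[0,0,0.3],[0,0,0]]
    - [[0,0,0.2],[0,0,0]]
    - [[0,0,0],[0,0,0]]
    - [[0,0,0],[0,0,0]]

```text
clock: 13.35
position: [461.0, -360.8, 41.3]
ee_rot: [-0.666, 0.746, -0.001, 0.0]
contact_force: [1.0, 3.3, 4.0]
gripper_width: 0.3
grasp_force: 1.8
```

drive_tool:
  deltas:
    - [[0,0,0.15],[0,0,0]]
    - [[0,0,0],[0,0,0]]
    - [[0,0,0],[0,0,0]]

```text
clock: 13.65
position: [461.0, -360.9, 41.0]
ee_rot: [-0.666, 0.746, -0.001, 0.0]
contact_force: [-0.5, 5.7, 11.2]
gripper_width: 0.1
grasp_force: 5.4
```

drive_tool:
  deltas:
    - [[0,0,-2.5],[0,0,0]]
    - [[0,0,-4],[0,0,0]]
    - [[0,0,-5],[0,0,0]]
    - [[0,0,-5],[0,0,0]]
    - [[0,0,0],[0,0,0]]
    - [[0,0,0],[0,0,0]]
  claw: 8.5

```text
clock: 14.25
position: [460.1, -361.0, 205.2]
ee_rot: [-0.666, 0.746, -0.001, 0.001]
contact_force: [-0.3, -0.4, -0.6]
gripper_width: 84.1
grasp_force: 0.0
```

```bash
python3 - <<'E'
from h import *
go(475,120,200,15)
E
```

```text
shift cm [-47.97   3.96   0.5 ] yaw about tool z -21.5 or 158.5 (j6 now 0.28) toolY ang 173.5 tilt fix [-0.11 -0.02  0.  ] clk 14.2
```

drive_tool:
  deltas:
    - [[-4,0.5,0],[0,0,0]]
    - [[-4,0.5,0],[0,0,0]]
    - [[-4,0.5,0],[0,0,0]]
    - [[-4,0.5,0],[0,0,0]]
    - [[-4,0.5,0],[0,0,0]]
    - [[-4,0.5,0],[0,0,0]]
    - [[-4,0.5,0],[0,0,0]]
    - [[-4,0.5,0],[0,0,0]]
    - [[-4,0.5,0],[0,0,0]]
    - [[-4,0.5,0],[0,0,0]]
    - [[-4,0.5,0],[0,0,0]]
    - [[-4,0.5,0],[0,0,0]]

```text
clock: 15.45
position: [453.1, 123.6, 202.2]
ee_rot: [-0.666, 0.746, 0.0, -0.002]
contact_force: [0.5, -0.1, -0.3]
gripper_width: 85.2
grasp_force: 0.0
```

drive_tool:
  deltas:
    - [[-4,0.4,0],[0,0,0]]
    - [[-4,0.4,0],[0,0,0]]
    - [[-4,0.4,0],[0,0,0]]
    - [[-4,0.4,0],[0,0,0]]
    - [[-4,0.4,0],[0,0,0]]
    - [[0,0,0],[0,0,-7.5]]
    - [[0,0,0],[0,0,-7.5]]
    - [[0,0,0],[0,0,-7.5]]
    - [[0,0,0],[0,0,0]]
    - [[0,0,0],[0,0,0]]
    - [[0,0,0],[0,0,0]]

```text
clock: 16.55
position: [457.0, 323.4, 203.5]
ee_rot: [0.798, -0.602, -0.0, 0.001]
contact_force: [0.4, 0.3, 0.5]
gripper_width: 85.3
grasp_force: 0.0
```

```bash
cat > tins.py <<'E'
from h import *
import sys
d=cam("wrist");save(d,sys.argv[1])
for b in blobs(d,(20,150,90),(32,255,255),32,300): print(b)
for n in("top","side"):
    d=cam(n);print(n,[b[1:] for b in blobs(d,(20,150,120),(32,255,255),32)])
s=arm.read_state();print(s["position"],s["joints"][5])
E
python3 tins.py w5.png
```

```text
([186, 320], 513.7, 483.6, 36.7, 64.3, 114.9)
([246, 228], 472.2, 367.5, 56.2, 92.3, 99.8)
([291, 68], 472.0, 214.4, 56.3, 91.6, 106.2)
([156, 42], 589.0, 225.3, 36.3, 64.3, 70.0)
top [(468.7, 213.4, 55.8, 92.7, 106.4), (474.1, 339.0, 35.8, 55.3, 9.7), (586.4, 224.1, 35.7, 63.4, 70.1)]
side [(471.9, 215.9, 52.3, 85.2, 105.7), (589.1, 226.4, 28.7, 54.6, 72.0), (472.0, 368.8, 51.9, 83.5, 99.6), (514.0, 484.9, 29.3, 55.7, 114.8)]
[457.12809675 323.65756613 204.13988351] -0.6262776429897897
```

View pics/w5.png

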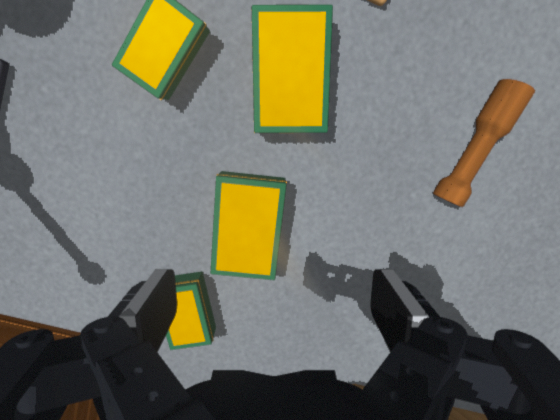

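All four tins are visible: large at (291,68) and (246,228), small at (186,320) and (156,42). I'll take the nearer large tin first.

```bash
python3 -c "
from h import *
go(472.2,367.5,-2,9.8)"
```

```text
shift cm [-3.8  -2.66 20.61] yaw about tool z 6.2 or -173.8 (j6 now -0.63) toolY ang -164.0 tilt fix [ 0.02 -0.01 -0.  ] clk 16.7
```

drive_tool:
  deltas:
    - [[-1.9,-1.33,3],[0,0,0]]
    - [[-1.9,-1.33,3],[0,0,0]]
    - [[0,0,3.5],[0,0,6.2]]
    - [[0,0,4],[0,0,0]]
    - [[0,0,0],[0,0,0]]
    - [[0,0,0],[0,0,0]]

```text
clock: 17.3
position: [472.6, 367.8, 69.7]
ee_rot: [0.765, -0.644, 0.0, 0.0]
contact_force: [-0.3, 0.3, 0.4]
gripper_width: 85.2
grasp_force: 0.0
```

```bash
python3 -c "
from h import *
go(472.2,367.5,-2,9.8)"
```

```text
shift cm [0.02 0.04 7.17] yaw about tool z 0.1 or -179.9 (j6 now -0.76) toolY ang -170.1 tilt fix [-0.   -0.06 -0.  ] clk 17.3
```

drive_tool:
  deltas:
    - [[0,0,2.5],[0,0,0]]
    - [[0,0,2.5],[0,0,0]]
    - [[0,0,1.5],[0,0,0]]
    - [[0,0,0.6],[0,0,0]]
    - [[0,0,0],[0,0,0]]
    - [[0,0,0],[0,0,0]]

```text
clock: 17.9
position: [473.3, 368.9, 0.4]
ee_rot: [0.765, -0.644, 0.0, -0.002]
contact_force: [0.2, -0.7, -0.5]
gripper_width: 85.2
grasp_force: 0.0
```

drive_tool:
  deltas:
    - [[0,0,0],[0,0,0]]
    - [[0,0,0],[0,0,0]]
    - [[0,0,0],[0,0,0]]
    - [[0,0,0],[0,0,0]]
    - [[0,0,0],[0,0,0]]
    - [[0,0,0],[0,0,0]]
  claw: 5.5

```text
clock: 18.5
position: [473.0, 368.8, 0.2]
ee_rot: [0.765, -0.644, 0.0, -0.002]
contact_force: [-1.1, -0.2, 4.9]
gripper_width: 66.9
grasp_force: 69.9
```

drive_tool:
  deltas:
    - [[0,0,-2],[0,0,0]]
    - [[0,0,-4],[0,0,0]]
    - [[0,0,-4],[0,0,0]]
    - [[0,0,0],[0,0,0]]
    - [[0,0,0],[0,0,0]]

```text
clock: 19.0
position: [472.1, 367.9, 99.4]
ee_rot: [0.765, -0.644, -0.0, -0.001]
contact_force: [-1.4, 1.0, -1.7]
gripper_width: 67.0
grasp_force: 69.0
```

```bash
python3 -c "
from h import *
print(arm.read_state()['gripper_width'])
go(612,5,100,10)"
```

```text
67.02301733733677
shift cm [38.15 -7.59 -0.13] yaw about tool z -0.2 or 179.8 (j6 now -0.76) toolY ang -170.2 tilt fix [-0.07  0.11  0.  ] clk 19.0
```

drive_tool:
  deltas:
    - [[3,-0.6,0],[0,0,0]]
    - [[3.5,-0.7,0],[0,0,0]]
    - [[3.5,-0.7,0],[0,0,0]]
    - [[3.5,-0.7,0],[0,0,0]]
    - [[3.5,-0.7,0],[0,0,0]]
    - [[3.5,-0.7,0],[0,0,0]]
    - [[3.5,-0.7,0],[0,0,0]]
    - [[3.5,-0.7,0],[0,0,0]]
    - [[3.5,-0.7,0],[0,0,0]]
    - [[3.5,-0.7,0],[0,0,0]]
    - [[2.2,-0.4,0],[0,0,0]]
    - [[0,0,0],[0,0,0]]

```text
clock: 20.2
position: [606.1, 15.7, 95.9]
ee_rot: [0.764, -0.645, -0.001, 0.002]
contact_force: [-0.2, 0.2, -1.9]
gripper_width: 66.9
grasp_force: 68.9
```

```bash
python3 tins.py w6.png; python3 -c "
from h import *
print(arm.read_state()['gripper_width'])
go(612,5,23,10)"
```

```text
([274, 283], 597.9, 62.7, 104.6, 144.7, 99.5)
top [(458.6, 248.9, 24.3, 57.0, 7.0), (510.2, 483.3, 35.6, 63.5, 114.9), (616.0, 47.9, 28.0, 50.3, 14.2), (623.7, -21.7, 28.0, 43.7, 11.1)]
side [(673.3, 138.8, 59.0, 70.3, 99.1), (472.0, 215.6, 53.0, 84.6, 105.7), (589.1, 226.4, 28.7, 54.6, 72.0), (513.8, 485.3, 29.3, 54.7, 114.8)]
[605.82845599  18.66529484  96.8052079 ] -0.1253765575762425
66.87703548732495
shift cm [ 1.45 -0.4   7.38] yaw about tool z -0.2 or 179.8 (j6 now -0.13) toolY ang -170.2 tilt fix [ 0.18  0.01 -0.  ] clk 20.4
```

View pics/w6.png

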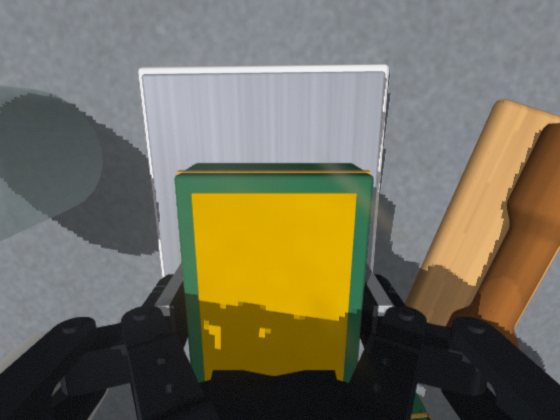

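The tin is held level and aligned with the platform; its front lid edge is at row 172. I'll compute its offset from the TCP.

```bash
python3 - <<'E'
from h import *
d=cam("wrist");s=arm.read_state();Rm=R.from_quat(s["ee_rot"]).as_matrix()
g=d["hsv"][:,240:310,:].mean(1)
m=cv2.inRange(d["hsv"],np.array((20,150,90)),np.array((32,255,255)))
r=np.where(m[185:300,270:280].all(1))[0][0]+185
print("yellow first row",r)
zt=s["position"][2]+32
for row in(173,r):
    p=np.r_[cast(d,(275,row),zt)[0],zt]; print(row,(Rm.T@(p-s["position"])).round(1))
p=cast(d,[(147,120),(384,120),(140,70),(387,67)],20);print(p)
go(612,4,23,10)
E
```

```text
yellow first row 193
173 [ 54.    0.8 -32. ]
193 [ 47.2   0.8 -32. ]
[[696.03465023 -35.53679558]
 [548.63783252 -61.05298474]
 [702.10075539 -64.09868744]
 [554.98714029 -91.3161906 ]]
shift cm [ 1.59 -0.34  7.42] yaw about tool z -0.1 or 179.9 (j6 now -0.13) toolY ang -170.1 tilt fix [0.13 0.   0.  ] clk 20.4
```

drive_tool:
  deltas:
    - [[1.45,-0.35,0],[0,0,0]]
    - [[0,0,3],[0,0,0]]
    - [[0,0,2.5],[0,0,0]]
    - [[0,0,1.2],[0,0,0]]
    - [[0,0,0.6],[0,0,0]]
    - [[0,0,0],[0,0,0]]
    - [[0,0,0],[0,0,0]]
    - [[0,0,0],[0,0,0]]

```text
clock: 21.2
position: [613.8, 5.2, 26.6]
ee_rot: [0.765, -0.644, 0.001, -0.001]
contact_force: [-0.2, 0.8, -2.3]
gripper_width: 67.1
grasp_force: 68.8
```

```bash
python3 -c "
from h import *
s=arm.read_state();print(s['gripper_width'],s['position'],s['contact_force'])
go(611.8,5.5,20.2,10)"
```

```text
67.13872396513806 [613.80307826   5.22196633  26.62961235] [-0.2151428   0.7592572  -2.32528102]
shift cm [-0.06  0.19  0.64] yaw about tool z -0.1 or 179.9 (j6 now -0.10) toolY ang -170.1 tilt fix [-0.15  0.   -0.  ] clk 21.2
```

drive_tool:
  deltas:
    - [[0,0.12,0.3],[0,0,0]]
    - [[0,0,0.2],[0,0,0]]
    - [[0,0,0],[0,0,0]]
    - [[0,0,0],[0,0,0]]

```text
clock: 21.6
position: [611.6, 4.7, 20.3]
ee_rot: [0.765, -0.644, -0.0, 0.0]
contact_force: [-0.2, -0.5, -1.0]
gripper_width: 66.6
grasp_force: 68.8
```

drive_tool:
  deltas:
    - [[0,0,0.15],[0,0,0]]
    - [[0,0,0],[0,0,0]]
    - [[0,0,0],[0,0,0]]

```text
clock: 21.9
position: [611.7, 4.7, 20.2]
ee_rot: [0.765, -0.644, 0.0, -0.0]
contact_force: [-3.4, 0.5, 5.5]
gripper_width: 67.0
grasp_force: 69.7
```

Contact. I'll release, lift straight up and back away towards tin A.

drive_tool:
  deltas:
    - [[0,0,0],[0,0,0]]
    - [[0,0,0],[0,0,0]]
    - [[0,0,0],[0,0,0]]
    - [[0,0,0],[0,0,0]]
    - [[0,0,-2],[0,0,0]]
    - [[0,0,-4],[0,0,0]]
    - [[0,0,-4],[0,0,0]]
    - [[0,0,-4],[0,0,0]]
    - [[0,0,-4],[0,0,0]]
    - [[0,0,0],[0,0,0]]
    - [[0,0,0],[0,0,0]]
  claw: 8.5

```text
clock: 23.0
position: [611.9, 5.0, 199.9]
ee_rot: [0.765, -0.644, 0.001, -0.001]
contact_force: [-0.3, -0.3, -1.5]
gripper_width: 85.0
grasp_force: 0.0
```

```bash
python3 -c "
from h import *
d=cam('wrist')
for b in blobs(d,(20,150,90),(32,255,255),52,300): print(b)
go(472,214.4,60,16.2)"
```

```text
([269, 368], 585.0, 187.8, 23.3, 34.6, 161.9)
([359, 367], 488.0, 174.8, 43.3, 52.5, 16.2)
([274, 195], 611.7, 4.0, 56.1, 90.8, 99.9)
shift cm [-23.02  10.12  13.85] yaw about tool z -6.4 or 173.6 (j6 now -0.10) toolY ang -170.2 tilt fix [0.05 0.03 0.  ] clk 23.1
```

drive_tool:
  deltas:
    - [[-3.8,1.7,0],[0,0,0]]
    - [[-3.8,1.7,0],[0,0,0]]
    - [[-3.8,1.7,0],[0,0,0]]
    - [[-3.8,1.7,0],[0,0,0]]
    - [[-3.8,1.7,2],[0,0,0]]
    - [[-4,1.6,2],[0,0,0]]
    - [[0,0,4],[0,0,-6.4]]
    - [[0,0,4],[0,0,0]]
    - [[0,0,0],[0,0,0]]
    - [[0,0,0],[0,0,0]]
    - [[0,0,0],[0,0,0]]

```text
clock: 24.15
position: [474.0, 214.6, 80.2]
ee_rot: [0.8, -0.6, 0.001, -0.001]
contact_force: [-0.4, 0.1, -0.1]
gripper_width: 85.2
grasp_force: 0.0
```

```bash
python3 -c "
from h import *
d=cam('side');print([b for b in blobs(d,(20,150,120),(32,255,255),32)])
go(472,214.4,-1,16.2)"
```

```text
[([330, 210], 623.7, 29.8, 52.7, 88.5, 99.4), ([261, 184], 471.9, 214.0, 52.3, 83.5, 107.6), ([296, 176], 589.1, 226.4, 28.7, 54.6, 72.0)]
shift cm [-0.03  0.24  8.16] yaw about tool z 0.0 or -180.0 (j6 now -0.45) toolY ang -163.8 tilt fix [-0.19  0.07 -0.  ] clk 24.2
```

drive_tool:
  deltas:
    - [[0,0.2,3],[0,0,0]]
    - [[0,0,2.5],[0,0,0]]
    - [[0,0,1.8],[0,0,0]]
    - [[0,0,0.6],[0,0,0]]
    - [[0,0,0],[0,0,0]]
    - [[0,0,0],[0,0,0]]

```text
clock: 24.8
position: [471.9, 214.2, 1.2]
ee_rot: [0.8, -0.6, 0.0, -0.001]
contact_force: [1.5, -0.3, -0.1]
gripper_width: 84.7
grasp_force: 0.0
```

drive_tool:
  deltas:
    - [[0,0,0],[0,0,0]]
    - [[0,0,0],[0,0,0]]
    - [[0,0,0],[0,0,0]]
    - [[0,0,0],[0,0,0]]
    - [[0,0,0],[0,0,0]]
    - [[0,0,0],[0,0,0]]
  claw: 5.5

```text
clock: 25.4
position: [471.9, 214.3, 1.5]
ee_rot: [0.8, -0.6, 0.001, -0.002]
contact_force: [-1.4, 0.0, 5.6]
gripper_width: 66.9
grasp_force: 68.6
```

drive_tool:
  deltas:
    - [[0,0,-2],[0,0,0]]
    - [[0,0,-4],[0,0,0]]
    - [[0,0,-4],[0,0,0]]
    - [[0,0,-2],[0,0,0]]
    - [[0,0,0],[0,0,0]]
    - [[0,0,0],[0,0,0]]

```text
clock: 26.0
position: [470.0, 213.1, 119.4]
ee_rot: [0.8, -0.6, -0.0, 0.0]
contact_force: [-0.5, -0.4, -2.8]
gripper_width: 67.0
grasp_force: 69.0
```

```bash
python3 -c "
from h import *
go(612,5,120,10)"
```

```text
shift cm [23.94 -7.82 -0.08] yaw about tool z 6.2 or -173.8 (j6 now -0.46) toolY ang -163.8 tilt fix [0.06 0.03 0.  ] clk 26.0
```

drive_tool:
  deltas:
    - [[3,-1,0],[0,0,0]]
    - [[3,-1,0],[0,0,0]]
    - [[3,-1,0],[0,0,0]]
    - [[3,-1,0],[0,0,0]]
    - [[3,-1,0],[0,0,0]]
    - [[3,-1,0],[0,0,0]]
    - [[3,-1,0],[0,0,0]]
    - [[1.7,-0.7,0],[0,0,0]]
    - [[0,0,0],[0,0,6.2]]
    - [[0,0,0],[0,0,0]]
    - [[0,0,0],[0,0,0]]

```text
clock: 27.1
position: [607.4, 17.3, 118.4]
ee_rot: [0.767, -0.642, -0.001, 0.001]
contact_force: [0.0, 0.1, -2.6]
gripper_width: 67.0
grasp_force: 68.8
```

```bash
cat > off.py <<'E'
from h import *
s=arm.read_state();d=cam("wrist");Rm=R.from_quat(s["ee_rot"]).as_matrix()
m=cv2.inRange(d["hsv"],np.array((20,150,90)),np.array((32,255,255)))
for x in(210,275,340):
    ys=np.where(m[:,x])[0]
    ys=[y for y in ys if m[y:y+15,x].all()]
    zt=s["position"][2]+31
    p=np.r_[cast(d,(x,ys[0]),zt)[0],zt];print(x,ys[0],(Rm.T@(p-s["position"])).round(1))
print(s["gripper_width"],s["position"])
save(d,"w7.png")
E
python3 off.py; python3 -c "
from h import *
go(611.7,4,120,9.9)"
```

```text
210 195 [ 45.8 -21.6 -31.1]
275 136 [ 65.4   0.5 -31. ]
340 195 [ 45.8  22.6 -30.9]
67.02009491172186 [607.41509611  17.3384915  118.39407305]
shift cm [ 1.4  -0.17 -0.12] yaw about tool z 0.3 or -179.7 (j6 now -0.12) toolY ang -169.8 tilt fix [ 0.12  0.   -0.  ] clk 27.1
```

drive_tool:
  deltas:
    - [[1.4,-0.17,0],[0,0,0.3]]
    - [[0,0,2.5],[0,0,0]]
    - [[0,0,2],[0,0,0]]
    - [[0,0,1],[0,0,0]]
    - [[0,0,0.3],[0,0,0]]
    - [[0,0,0],[0,0,0]]
    - [[0,0,0],[0,0,0]]
    - [[0,0,0],[0,0,0]]

```text
clock: 27.95
position: [613.2, 3.9, 63.0]
ee_rot: [0.765, -0.644, 0.001, -0.001]
contact_force: [0.4, -0.4, -3.1]
gripper_width: 66.6
grasp_force: 68.8
```

```bash
python3 off.py;python3 -c "
from h import *
go(611.7,4,53,9.9)"
```

```text
210 195 [ 45.8 -21.7 -31. ]
275 195 [ 45.8   0.5 -31. ]
340 195 [ 45.8  22.6 -31.1]
66.6031467647952 [613.20470846   3.87402883  62.95509021]
shift cm [-0.04  0.13  0.98] yaw about tool z -0.1 or 179.9 (j6 now -0.10) toolY ang -170.2 tilt fix [-0.11  0.   -0.  ] clk 28.0
```

View pics/w7.png

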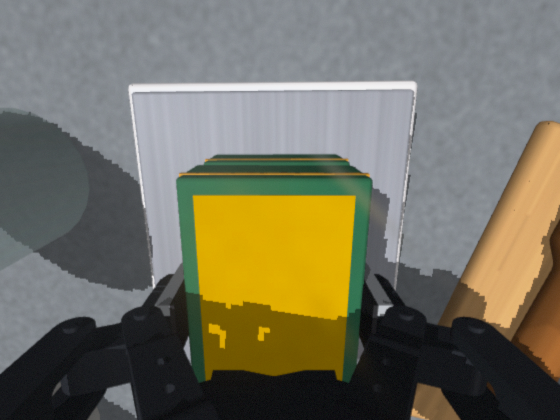

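The upper tin (columns 180–370) sits squarely over the lower one (front edge at row 160, columns 208–348). Lowering the last bit.

drive_tool:
  deltas:
    - [[0,0.08,0.5],[0,0,0]]
    - [[0,0,0.2],[0,0,0]]
    - [[0,0,0],[0,0,0]]
    - [[0,0,0],[0,0,0]]

```text
clock: 28.4
position: [611.6, 3.5, 54.7]
ee_rot: [0.765, -0.644, -0.0, 0.0]
contact_force: [-0.3, 0.1, -2.8]
gripper_width: 66.5
grasp_force: 68.8
```

drive_tool:
  deltas:
    - [[0,0,0.15],[0,0,0]]
    - [[0,0,0],[0,0,0]]
    - [[0,0,0],[0,0,0]]

```text
clock: 28.7
position: [612.0, 3.6, 53.7]
ee_rot: [0.765, -0.644, 0.0, -0.0]
contact_force: [-0.4, -0.8, -0.8]
gripper_width: 66.9
grasp_force: 68.9
```

drive_tool:
  deltas:
    - [[0,0,0.12],[0,0,0]]
    - [[0,0,0],[0,0,0]]
    - [[0,0,0],[0,0,0]]

```text
clock: 29.0
position: [612.1, 3.6, 53.6]
ee_rot: [0.765, -0.644, 0.001, -0.0]
contact_force: [-3.3, -0.5, 4.7]
gripper_width: 66.9
grasp_force: 69.6
```

drive_tool:
  deltas:
    - [[0,0,0],[0,0,0]]
    - [[0,0,0],[0,0,0]]
    - [[0,0,0],[0,0,0]]
    - [[0,0,0],[0,0,0]]
    - [[0,0,-2],[0,0,0]]
    - [[0,0,-4],[0,0,0]]
    - [[0,0,-4],[0,0,0]]
    - [[0,0,-5],[0,0,0]]
    - [[0,0,0],[0,0,0]]
    - [[0,0,0],[0,0,0]]
  claw: 8.5

```text
clock: 30.0
position: [612.2, 3.8, 203.7]
ee_rot: [0.765, -0.644, 0.001, -0.002]
contact_force: [-0.1, -0.0, -0.3]
gripper_width: 84.9
grasp_force: 0.0
```

```bash
python3 - <<'E'
from h import *
d=cam("wrist");save(d,"w8.png")
print([b for b in blobs(d,(20,150,90),(32,255,255),84,300)])
print("tamper",[b for b in blobs(d,(3,120,30),(14,255,255),34,300)])
d=cam("side");save(d,"s8.png")
print("side tamper",[b for b in blobs(d,(5,120,50),(14,230,180),34,300)][:3])
go(494.4,-318,90)
E
```

```text
[([269, 367], 589.4, 161.5, 23.0, 30.4, 160.3), ([275, 203], 611.7, 3.9, 56.1, 91.9, 99.7)]
tamper [([451, 217], 439.1, 7.0, 50.2, 173.1, 83.9)]
side tamper [([505, 396], 716.3, -572.6, 19.2, 111.4, 44.2), ([179, 355], 177.3, -326.2, 65.9, 237.3, 17.5), ([12, 73], -521.2, 1929.2, 134.6, 2385.6, 102.4)]
shift cm [29.72 16.88 11.11] toolY ang -170.3 tilt fix [0.14 0.02 0.  ] clk 30.1
```

View pics/w8.png

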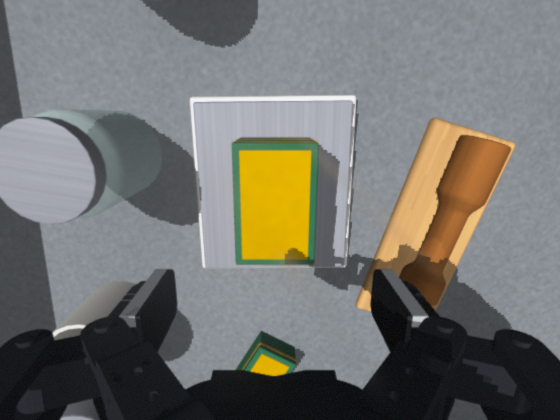

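View pics/s8.png

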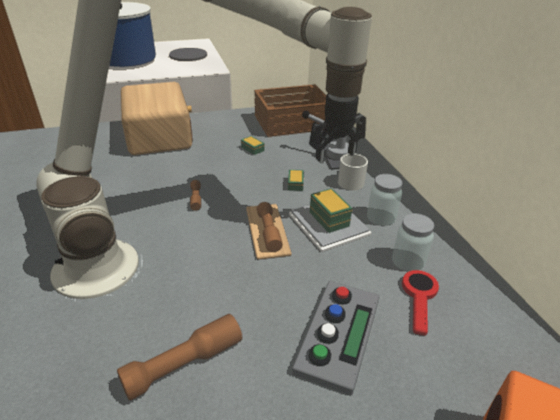

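The column is neat and centred at (611.7, 3.9). The tamper is in place on the board and no large tins are left. On to blue at (494, -318).

drive_tool:
  deltas:
    - [[3.3,1.88,0],[0,0,0]]
    - [[3.3,1.88,0],[0,0,0]]
    - [[3.3,1.88,0],[0,0,0]]
    - [[3.3,1.88,0],[0,0,0]]
    - [[3.3,1.88,0],[0,0,0]]
    - [[3.3,1.88,0],[0,0,0]]
    - [[3.3,1.88,0],[0,0,0]]
    - [[3.3,1.88,0],[0,0,0]]
    - [[3.3,1.85,0],[0,0,0]]
    - [[0,0,4],[0,0,0]]
    - [[0,0,4],[0,0,0]]
    - [[0,0,3],[0,0,0]]
  claw: 0

```text
clock: 31.3
position: [493.0, -317.5, 87.9]
ee_rot: [0.764, -0.645, -0.003, 0.001]
contact_force: [-0.3, -0.5, -0.9]
gripper_width: 0.0
grasp_force: 0.0
```

drive_tool:
  deltas:
    - [[0,0,0],[0,0,0]]
    - [[0,0,0],[0,0,0]]

```text
clock: 31.5
position: [495.2, -317.9, 91.3]
ee_rot: [0.765, -0.644, -0.001, 0.001]
contact_force: [0.8, -0.5, 0.4]
gripper_width: -0.0
grasp_force: 0.0
```

```bash
python3 -c "
from h import *
go(494.4,-318,53)"
```

```text
shift cm [-0.    0.07  3.83] toolY ang -170.2 tilt fix [ 0.15  0.03 -0.  ] clk 31.5
```

drive_tool:
  deltas:
    - [[0,0.05,2],[0,0,0]]
    - [[0,0,1.8],[0,0,0]]
    - [[0,0,0.5],[0,0,0]]
    - [[0,0,0.4],[0,0,0]]
    - [[0,0,0.3],[0,0,0]]
    - [[0,0,0],[0,0,0]]
    - [[0,0,0],[0,0,0]]

```text
clock: 32.2
position: [496.0, -318.2, 43.4]
ee_rot: [0.765, -0.644, 0.001, -0.0]
contact_force: [-0.5, 1.0, 3.1]
gripper_width: 0.3
grasp_force: 1.4
```

drive_tool:
  deltas:
    - [[0,0,0.15],[0,0,0]]
    - [[0,0,0],[0,0,0]]
    - [[0,0,0],[0,0,0]]

```text
clock: 32.5
position: [496.0, -318.2, 41.2]
ee_rot: [0.765, -0.644, 0.001, -0.0]
contact_force: [0.9, 1.4, 3.7]
gripper_width: 0.5
grasp_force: 1.9
```

drive_tool:
  deltas:
    - [[0,0,0.2],[0,0,0]]
    - [[0,0,0],[0,0,0]]
    - [[0,0,0],[0,0,0]]

```text
clock: 32.8
position: [496.0, -318.2, 40.9]
ee_rot: [0.765, -0.644, 0.001, -0.0]
contact_force: [-1.1, 2.8, 14.2]
gripper_width: 0.0
grasp_force: 6.8
```

drive_tool:
  deltas:
    - [[0,0,-2.5],[0,0,0]]
    - [[0,0,-1.5],[0,0,0]]
    - [[0,0,0],[0,0,0]]
    - [[0,0,0],[0,0,0]]

```text
clock: 33.2
position: [494.2, -317.5, 77.7]
ee_rot: [0.764, -0.645, -0.001, 0.0]
contact_force: [-0.1, 0.5, -1.0]
gripper_width: 0.3
grasp_force: 0.0
```

```bash
python3 -c "
from h import *
go(425.7,-404.5,53)"
```

```text
shift cm [7.42 8.22 2.47] toolY ang -170.3 tilt fix [ 0.07  0.07 -0.  ] clk 33.2
```

drive_tool:
  deltas:
    - [[2.5,2.74,0],[0,0,0]]
    - [[2.5,2.74,0],[0,0,0]]
    - [[2.45,2.74,0],[0,0,0]]
    - [[0,0,1.4],[0,0,0]]
    - [[0,0,1],[0,0,0]]
    - [[0,0,0],[0,0,0]]
    - [[0,0,0],[0,0,0]]

```text
clock: 33.9
position: [426.7, -404.6, 53.7]
ee_rot: [0.765, -0.644, -0.001, 0.0]
contact_force: [0.3, -0.8, 0.6]
gripper_width: -0.0
grasp_force: 0.0
```

drive_tool:
  deltas:
    - [[0,0,0.5],[0,0,0]]
    - [[0,0,0.4],[0,0,0]]
    - [[0,0,0.3],[0,0,0]]
    - [[0,0,0.1],[0,0,0]]
    - [[0,0,0],[0,0,0]]
    - [[0,0,0],[0,0,0]]

```text
clock: 34.5
position: [427.2, -405.3, 42.1]
ee_rot: [0.765, -0.644, 0.001, -0.0]
contact_force: [1.2, 2.1, 3.3]
gripper_width: 0.1
grasp_force: 1.7
```

drive_tool:
  deltas:
    - [[0,0,0.2],[0,0,0]]
    - [[0,0,0.1],[0,0,0]]
    - [[0,0,0],[0,0,0]]
    - [[0,0,0],[0,0,0]]

```text
clock: 34.9
position: [427.3, -405.4, 40.9]
ee_rot: [0.765, -0.644, 0.001, 0.0]
contact_force: [-0.4, 5.9, 14.2]
gripper_width: -0.2
grasp_force: 7.0
```

drive_tool:
  deltas:
    - [[0,0,-2.5],[0,0,0]]
    - [[0,0,-4],[0,0,0]]
    - [[0,0,-5],[0,0,0]]
    - [[0,0,-4],[0,0,0]]
    - [[0,0,0],[0,0,0]]
    - [[0,0,0],[0,0,0]]
    - [[0,0,0],[0,0,0]]

```text
clock: 35.6
position: [425.4, -404.7, 191.8]
ee_rot: [0.764, -0.645, -0.002, 0.0]
contact_force: [-0.3, -0.0, -0.7]
gripper_width: -0.1
grasp_force: 0.0
```

```bash
python3 - <<'E'
from h import *
d=cam("top");save(d,"top9.png")
print([b for b in blobs(d,(20,150,120),(32,255,255),84)][:5])
print("board",[b for b in blobs(d,(12,60,150),(20,150,255),12,300) if 350<b[1]<520])
print("tamper",[b for b in blobs(d,(5,120,50),(14,230,180),34,100) if 350<b[1]<520])
print(arm.read_state()["clock"])
E
```

```text
[([141, 194], 502.0, 467.3, 34.4, 61.2, 114.9), ([218, 172], 575.6, 217.2, 34.4, 61.2, 70.1), ([284, 163], 608.7, 2.9, 55.9, 92.4, 99.5)]
board [([278, 217], 436.9, 21.6, 88.7, 218.6, 83.5)]
tamper [([281, 216], 435.8, 4.2, 36.7, 162.7, 84.4)]
35.65
```

View pics/top9.png

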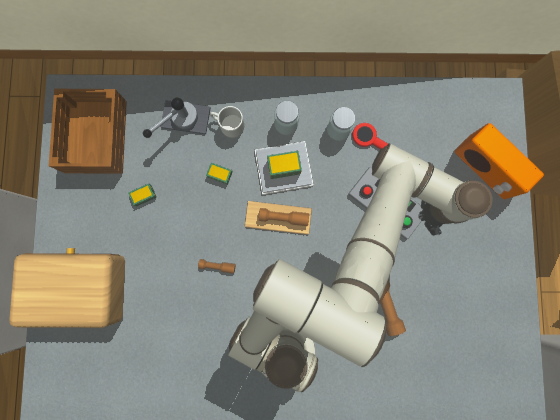

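The final view shows the column centred on the platform at (284,163), the tamper along the middle of the board, and everything else where it was.

```bash
python3 -c "
from bench import arm
print(arm.job_done())"
```

```text
the job is handed in; nothing more can be done
None
```

The job is handed in: the tamper lies along the middle of the board, and the scene's two large tins are stacked in one neat column on the middle of the platform; red, white, blue and green were each pressed fully down in the order asked, though no verdict came back.

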